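# Zero the coffee grinder with its star wheel

### The arm

A 6-joint arm with a two-finger parallel gripper is mounted at the origin on the work surface. World frame = base frame: x ahead of the robot, y to its left, z up, the work surface at z = 0. Lengths are in mm, angles in degrees, forces in N, time in s.
With the tool pointing down it reaches from about 350 to 725 mm from the base axis. Payload 4.3 kg.
Tool frame: the origin (TCP) lies on the centre line of the jaws, within the pads' length; the fingertips stand 11 mm ahead of it and the grasp point (between the pads) lies 8 mm behind it; z points along the fingers, y is the direction in which the jaws open and shut (so a half turn about z gives the same grasp; the last joint's range is limited). The gripper opens to 85 mm and grips with 20 to 120 N. Pads are 22 mm wide; open, the fingers measure 114 mm over their backs; the gripper's body (76 mm by 85 mm) begins 54 mm behind the grasp point. The pads swing forward as they close: fully open they stand 13 mm farther back than shut.
Start: joints at [68.05, 21.618, 4.641, 73.018, 0, 83.68], TCP at [154.927, 553.772, 242.329] pointing down, gripper open.
Joint ranges: [-156.06, 156.06], [-48.1, 94.91], [-58.44, 69.94], [-101.28, 121.22], [-78.64, 73.56], [-180, 180]. Speed limits (degrees/s): [147.25, 147.25, 180, 180, 180, 180].

### API

Orientations are given as [roll, pitch, yaw] about the fixed x, y, z axes, in that order (R = Rz(yaw) Ry(pitch) Rx(roll)).
In Python, from station import * gives the robot as it stands.
- The arm moves only by the shell command python3 -m jog 'ROWS' [OPENING]. ROWS is a JSON object of lists of equal length, an entry for each row: "linear": the shift along the tool's x, y, z in mm, a list of three; "angular": the turn, a rotation vector about the tool's x, y, z in rad, a list of three. In form: {"linear": [[dx, dy, dz], ...], "angular": [[rx, ry, rz], ...]}. A call has 1 to 12 rows; each row is the pose to reach, as a shift and turn from the pose commanded when the call began, along the tool's axes at that moment; what a row does not reach only later rows make up. A row lasts 1/10 s, in which the tool goes at most 50 mm and 8.59 degrees, less where a joint would pass 70% of its speed; a pose out of reach is approached as far as the arm can. A call with a gripper value outside its range is refused whole. OPENING is the finger opening in mm, from 0 to 85.4, set as the call begins (- or left out, the last holds). The fingers move at their own pace and stop on an object; the grip force is fixed at half the most. Time passes only in rows, so rows that repeat a pose let the fingers close. It gives the time, the measured TCP pose, the force and the opening at its end, in the units of the state.
- sense(): the state, without advancing time (a new reading comes with each control period).
- snapshot(name): name is "scene" or "top" or "wrist"; returns a dict with "frame" (480x640x3 uint8, red, green, blue), "mtx" (3x3 intrinsics, pixels), "R" (3x3) and "t" (3): a world point X has camera coordinates R X + t; the wrist camera has in their place "mount" (4x4, takes a point from camera to tool coordinates, whose origin is the TCP and whose axes are the flange's). Camera axes: x right, y down, z forward; pixel columns grow to the right and rows downward; lengths in mm; the calibration is good to about 2 mm. A picture is of the moment at which its call begins: read the wrist's pose just before it. There is no depth.
- sign_off(): hands the job in, once; it reports no verdict.
The state is a dict: "clock": time; "qpos": joint angles; "joint_velocities": joint speeds; "joint_efforts": joint torques, N m; "eef_pos": TCP position; "ee_rot": TCP orientation; "ft_force": force on the tool from outside, world axes, zero at the start; "ft_torque": the same for the moment, N m; "opening": finger opening in mm.
Only numpy, scipy, OpenCV 4.12 (cv2) and the standard library are available. Lean on these libraries where they do the work, as an engineer would, in place of code of your own. Each camera call takes 0.05 s, during which the arm holds its last target.

### The job

Take the steel key out of its wooden block and, working with it through the slot in the grinder's top plate, step the toothed wheel inside round towards the bean hopper, tooth by tooth, until it comes up against its stop and will turn no further. Feel for the stop and never force the key against the wheel or the grinder. Then stand the key back in its block, fully down, and let go, leaving everything else on the table where it is.

Things in the scene. Friction and masses are not known exactly. Their poses are not given: they have to be found in the camera images.
- grinder: Low black bean grinder, fixed: housing 150 (x) x 260 (y) x 130 mm high, origin under its centre on the table. Round hopper, 108 mm across, lid knob 97 mm above the housing's top, at local y = +70 mm; the -y half is topped by a 4 mm steel plate with the slot. Spout at the front (-x).
- slot (a point): Centre of the slot, on the upper face of the steel plate, 130 mm above the table, at grinder (0, -60) mm. The slot is 14 mm wide (x) and 30 mm long (y); axes as the grinder's, +y to the hopper. The highest tooth tips pass 10 mm below this point.
- axle (a point): Centre of the steel star wheel, 40 mm below the slot's centre, axle along grinder x. Tip radius 30 mm, hub radius 17 mm, 16 mm wide (x), 10 straight radial teeth, 5 mm thick, 36 degrees apart. A push of over about 20 N would harm it.
- wheel (a joint): Angle of the star wheel in rad; grows as the wheel's top moves to the hopper (+y). The teeth stand at (value + any multiple of 36 deg) from straight up, leaning to +y. Starts 1.0 to 1.6 short of its hard stop at 2.0. Stays where left; takes about 4 N at a tooth's tip to turn. A white pointer on dials on the front and rear faces turns with it, up at 0, at the last tick towards the hopper at the stop.
- key: Steel key standing upright in the block. Origin at the centre of the blade's lower end, z up along the key. Blade 8 (x) x 4 (y) mm, 40 mm long below a round collar 28 mm across and 5 mm thick (z 40 to 45 mm); above it a square handle 16 x 16 mm, z 45 to 95 mm. About 0.09 kg. It stands in the block with its x and y along the block's.
- block: Wooden block 70 x 70 x 50 mm, fixed, origin at the centre of its underside. In its top a hole 17 (x) x 13 (y) mm, 45 mm deep, in the middle; the key's collar rests on the top face, so the seated key's origin is 10 mm above the table.
- mug: White mug, 90 mm high, loose; leave alone.
- jar: Glass jar with steel cap, 64 mm across, 100 mm high, loose; leave alone.
- scoop: Spoon-shaped bean scoop, 160 mm long, lying loose; leave alone.
- brush: Cleaning brush, 170 mm long, lying loose; leave alone.
- snack_a: Green snack cup with paper lid, 77 mm across, 89 mm high, loose; leave alone.
- snack_b: The other green snack cup, same size; leave alone.
- reader: Black card reader 70 x 90 x 30 mm, loose; leave alone.
Not all that is in view belongs to the job. There is more than one size of the block; the job needs the largest. There is more than one size of the key; the one meant has the size given above.

How it is judged:
By the outcome, as a careful person would: the job done as asked, in the order asked, and still so for the second after the job is handed in, with the robot touching nothing.
It also fails if it takes over 67 s, if anything falls off the work surface, if the arm or the gripper's body presses on something with over 40 N, if the wrist force passes 120 N, or if a joint passes its speed limit or range.

## Working session

There is one attempt and no reset: what is moved stays moved. The work goes in short steps, Python scripts to look and compute and a shell command to move; the robot and the scene stay as the last step left them, time stands still between calls to the robot, and variables do not carry over. Pictures are saved under pics/ and viewed, and the job is handed in when it is done.

```bash
ls; mkdir -p pics; python3 - <<'E'
from station import *
import cv2
print(sense())
for n in("scene","top","wrist"):
    s=snapshot(n); cv2.imwrite(f"pics/{n}0.png",s["frame"][:,:,::-1])
    print(n,{k:v for k,v in s.items() if k!="frame"})
E
```

```text
pics
{'clock': 0.0, 'qpos': array([6.80494402e+01, 2.16622148e+01, 4.56173189e+00, 7.30154218e+01,
       1.02055638e-03, 8.36816999e+01]), 'joint_velocities': array([ 0.05496455,  0.05815039, -0.07009623, -0.02127884, -0.0542543 ,
       -0.02504162]), 'joint_efforts': array([ 3.37287702e-04, -4.63597226e+01,  2.69880563e+01,  2.04854377e-02,
        8.48398804e-05,  3.59409185e-06]), 'eef_pos': array([154.68255431, 553.15921932, 241.34952749]), 'ee_rot': array([-1.79884912e+02, -1.37698709e-02,  1.64367725e+02]), 'ft_force': array([ 0.1775363 ,  0.55031477, -0.13492966]), 'ft_torque': array([-0.00249487,  0.00521822, -0.02054123]), 'opening': 85.45674712250319}
scene {'mtx': array([[568.05994806,   0.        , 317.65267581],
       [  0.        , 568.05994806, 232.99408106],
       [  0.        ,   0.        ,   1.        ]]), 'R': array([[ 0.84443571,  0.53563298,  0.00506317],
       [ 0.32130305, -0.49893218, -0.80487951],
       [-0.42859384,  0.68129582, -0.59341666]]), 't': array([-431.12059674,  -68.98838451, 1396.90173211])}
top {'mtx': array([[490.82677101,   0.        , 324.89169904],
       [  0.        , 490.82677101, 251.3630942 ],
       [  0.        ,   0.        ,   1.        ]]), 'R': array([[ 0.02579914, -0.99963033, -0.00857955],
       [-0.99883771, -0.02542724, -0.0409473 ],
       [ 0.04071401,  0.00962598, -0.99912447]]), 't': array([  8.00116574, 515.14040552, 991.84740651])}
wrist {'mtx': array([[333.32366357,   0.        , 317.21064368],
       [  0.        , 333.32366357, 229.58855361],
       [  0.        ,   0.        ,   1.        ]]), 'mount': array([[-3.53229417e-04, -9.58027738e-01, -2.86675300e-01,
         7.39378864e+01],
       [ 9.99999917e-01, -2.80613930e-04, -2.94386921e-04,
         5.27535839e-01],
       [ 2.01585754e-04, -2.86675380e-01,  9.58027758e-01,
        -1.30968351e+02],
       [ 0.00000000e+00,  0.00000000e+00,  0.00000000e+00,
         1.00000000e+00]])}
```

View pics/top0.png

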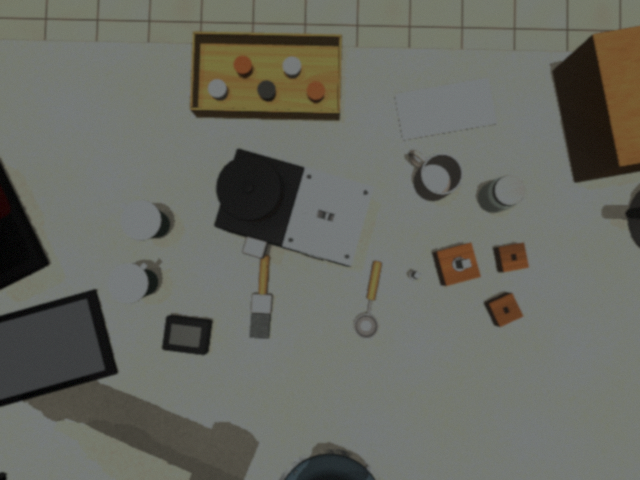

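View pics/scene0.png

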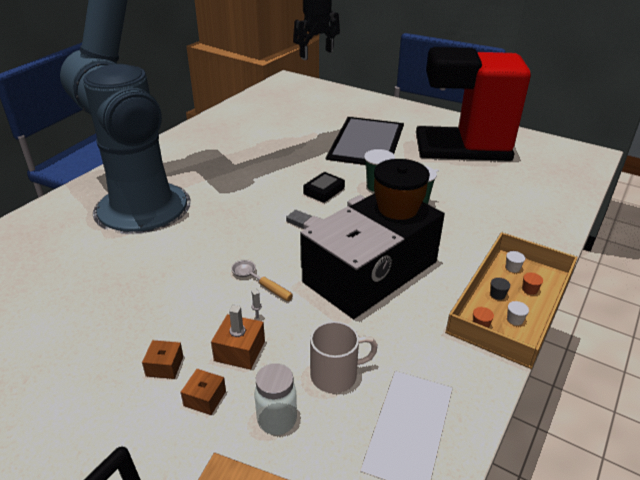

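View pics/wrist0.png

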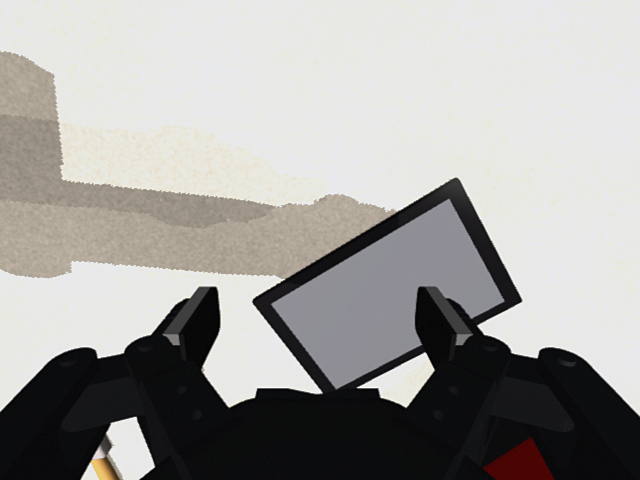

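Could be the key: the piece in the large block, top (461,263) / scene (236,320), or the small standing piece at top (412,273) / scene (257,303). Could be the block: (457,263) looks largest, with smaller ones at (511,257) and (505,309). I choose the key in the large block at (461,263) and will check it in close crops.

```bash
cat > h.py <<'E'
import numpy as np,cv2
from station import *
def ray(s,uv):
    d=np.linalg.inv(s["mtx"])@np.array([uv[0],uv[1],1.]); R=s["R"];t=s["t"]
    return -R.T@t, R.T@d
def onz(s,uv,z):
    o,d=ray(s,uv); return o+d*(z-o[2])/d[2]
def proj(s,X):
    c=s["R"]@np.array(X,float)+s["t"]; p=s["mtx"]@c; return p[:2]/p[2]
def tri(s1,u1,s2,u2):
    A=[];b=[]
    for s,u in((s1,u1),(s2,u2)):
        o,d=ray(s,u); d/=np.linalg.norm(d); P=np.eye(3)-np.outer(d,d); A.append(P);b.append(P@o)
    return np.linalg.solve(sum(A),sum(b))
def wristcam(st,s):
    from scipy.spatial.transform import Rotation as Ro
    T=np.eye(4);T[:3,:3]=Ro.from_euler('xyz',st["ee_rot"],degrees=True).as_matrix();T[:3,3]=st["eef_pos"]
    C=np.linalg.inv(T@s["mount"]); return dict(mtx=s["mtx"],R=C[:3,:3],t=C[:3,3],frame=s["frame"])
E
python3 - <<'E'
import cv2
a=cv2.imread("pics/top0.png");b=cv2.imread("pics/scene0.png")
c=cv2.resize(a[225:335,395:540],None,fx=5,fy=5,interpolation=cv2.INTER_CUBIC); cv2.imwrite("pics/c1.png",cv2.convertScaleAbs(c,alpha=1.5))
c=cv2.resize(b[280:420,130:310],None,fx=4,fy=4,interpolation=cv2.INTER_CUBIC); cv2.imwrite("pics/c2.png",c)
c=cv2.resize(a[140:275,205:380],None,fx=4.4,fy=4.4,interpolation=cv2.INTER_CUBIC); cv2.imwrite("pics/c3.png",cv2.convertScaleAbs(c,alpha=1.8))
c=cv2.resize(b[150:320,290:460],None,fx=3.5,fy=3.5,interpolation=cv2.INTER_CUBIC); cv2.imwrite("pics/c4.png",c)
E
```

```text
(no output)
```

View pics/c1.png

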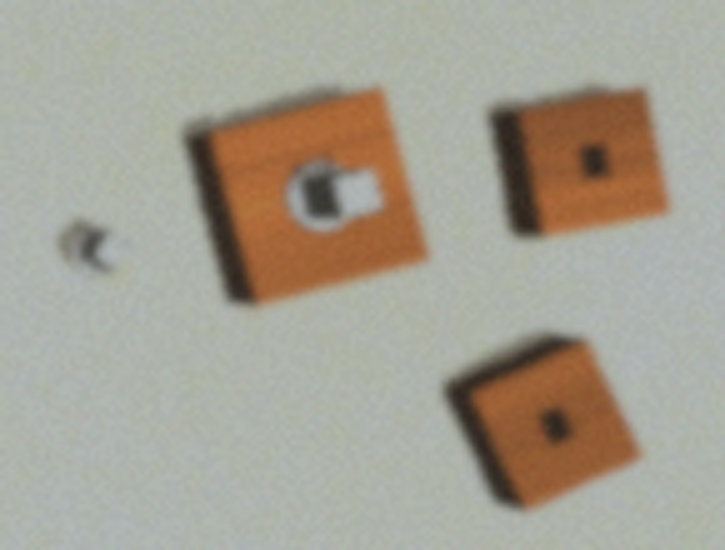

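View pics/c2.png

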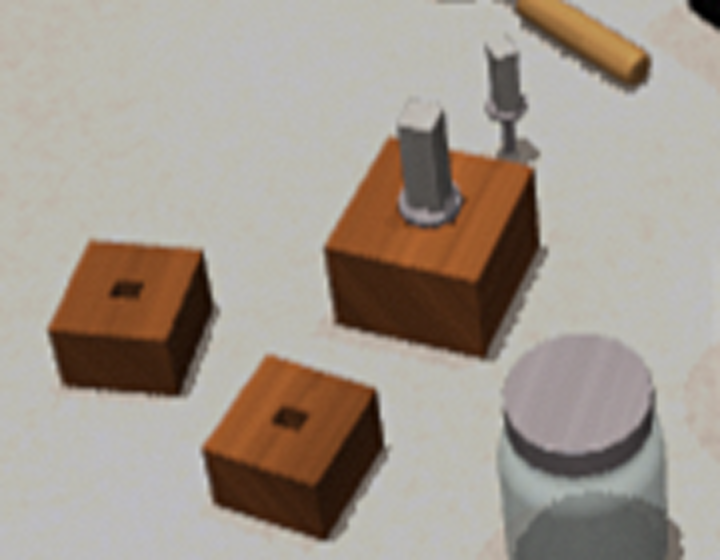

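View pics/c3.png

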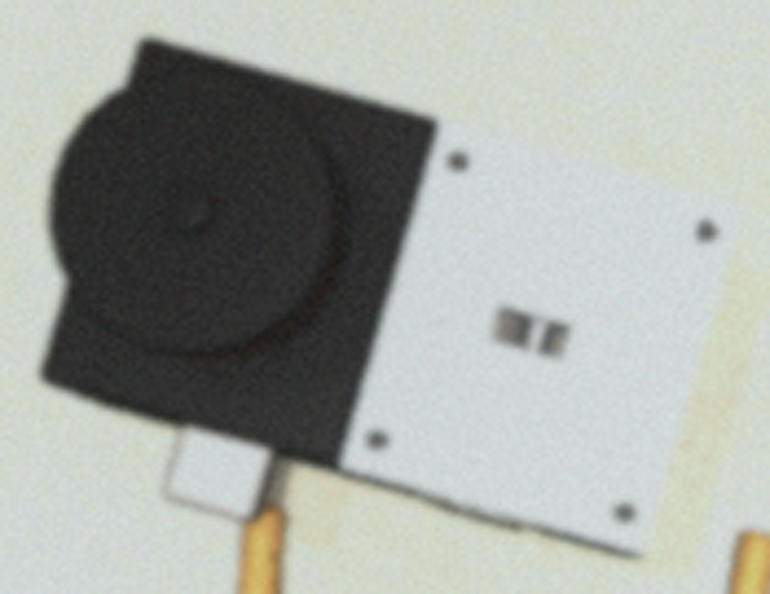

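View pics/c4.png

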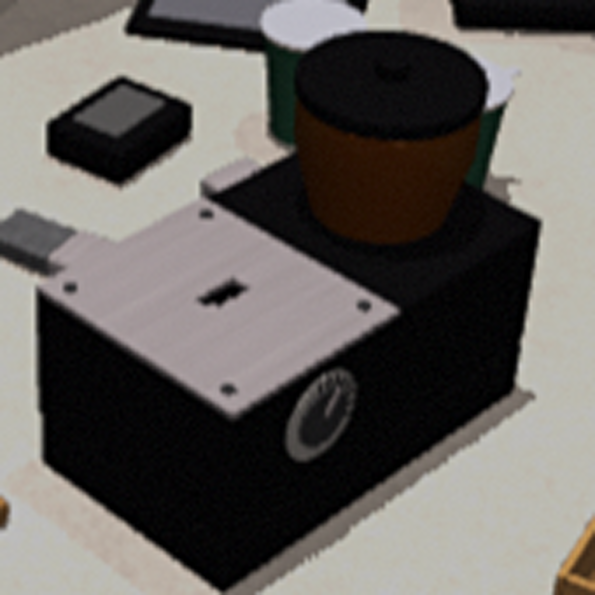

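```bash
python3 - <<'E'
from h import *
s=snapshot("top"); sc=snapshot("scene")
f=lambda p,o,k:((p[0]+.5)/k+o[0]-.5,(p[1]+.5)/k+o[1]-.5)
C=[onz(s,f(p,(395,225),5),50)[:2] for p in[(212,133),(381,90),(428,258),(257,303)]]
C=np.array(C);print("block",C.round(1),C.mean(0),[np.linalg.norm(C[i]-C[i-1]) for i in range(4)])
for i in range(4):
    d=C[i]-C[i-1];print(np.degrees(np.arctan2(d[1],d[0])))
print("handle top",onz(s,f((362,193),(395,225),5),105),"collar",onz(s,f((320,196),(395,225),5),55))
g=lambda p:onz(s,f(p,(205,140),4.4),130)[:2]
for n,p in dict(sc=[(457,161),(706,231),(624,512),(377,440)],cor=[(438,122),(738,205),(640,556),(342,467)],back=[(145,40),(42,377)]).items():
    P=np.array([g(q) for q in p]);print(n,P.round(1),P.mean(0))
    for i in range(len(P)):
        d=P[i]-P[i-1];print("  ",np.linalg.norm(d).round(1),np.degrees(np.arctan2(d[1],d[0])).round(2))
for p in [(494,325),(570,340),(531,333)]:print("slot",g(p))
h=lambda p:(p[0]/3.5+290-.4,p[1]/3.5+150-.4)
print("slot scene",onz(sc,h((221,293)),130))
h2=lambda p:(p[0]/4+130-.4,p[1]/4+280-.4)
print("handle top scene",onz(sc,h2((422,110)),105))
P=np.array([onz(sc,h2(p),50)[:2] for p in[(395,142),(537,168),(478,282),(326,250)]]);print("block scene",P.round(1),P.mean(0))
P=np.array([onz(sc,h(p),130)[:2] for p in[(206,213),(70,288),(228,389),(364,306)]]);print("screws scene",P.round(1),P.mean(0))
E
```

```text
block [[ 519.1 -198.6]
 [ 537.6 -264.4]
 [ 472.4 -283.6]
 [ 453.1 -217.3]] [ 495.52732486 -240.97492463] [np.float64(68.5610331145175), np.float64(68.32992684302332), np.float64(68.01245062885906), np.float64(69.0852696847003)]
15.763196586788908
-74.25994034855812
-163.60214326648529
106.19874340907435
handle top [ 495.75445863 -242.16229756  105.        ] collar [ 495.37101659 -239.86832354   55.        ]
sc [[645.3  53.3]
 [618.8 -49.7]
 [502.6 -18.9]
 [529.5  82.9]] [574.05490407  16.89149953]
   119.5 -14.35
   106.4 -104.41
   120.3 165.13
   105.3 75.19
cor [[661.3  61.5]
 [629.9 -62.6]
 [484.8 -25.8]
 [518.1  96.9]] [573.50929667  17.49951957]
   147.5 -13.88
   128.1 -104.19
   149.7 165.77
   127.2 74.83
back [[692.5 183.5]
 [551.9 221.2]] [622.21217011 202.36061779]
   145.6 -15.02
   145.6 164.98
slot [577.94311927  36.25763365]
slot [572.54377336   4.94290734]
slot [575.02672234  21.00030471]
slot scene [575.68368154  21.51213916 130.        ]
handle top scene [ 496.33104718 -238.81983989  105.        ]
block scene [[ 459.1 -219.1]
 [ 522.5 -197.7]
 [ 541.6 -264.6]
 [ 476.  -285.3]] [ 499.83278986 -241.69719276]
screws scene [[529.9  84.7]
 [503.7 -19.3]
 [619.7 -48.9]
 [646.8  53.2]] [575.03179378  17.42972787]
```

```bash
python3 - <<'E'
from h import *
s=snapshot("scene");t=snapshot("top")
g=cv2.cvtColor(s["frame"],cv2.COLOR_RGB2GRAY).astype(float)
for (cam,n,boxes) in((s,"scene",[(147,340,178,367),(188,374,217,397)]),(t,"top",[(500,245,528,268),(492,298,520,322)])):
    f=cam["frame"].astype(float).sum(2)
    for i,b in enumerate(boxes):
        x0,y0,x1,y1=b
        c=f[y0:y1,x0:x1]; 
        cv2.imwrite(f"pics/hole_{n}{i}.png",cv2.resize(cam["frame"][y0:y1,x0:x1,::-1],None,fx=12,fy=12,interpolation=cv2.INTER_CUBIC))
        m=c<np.median(c)*0.6
        k,l,st,ce=cv2.connectedComponentsWithStats(m.astype(np.uint8))
        cen=np.array([(x1-x0)/2,(y1-y0)/2]); j=1+np.argmin(np.linalg.norm(ce[1:]-cen,axis=1))
        yy,xx=np.where(l==j)
        P=np.array([onz(cam,(x+x0,y+y0),40)[:2] for x,y in zip(xx,yy)],np.float32)
        print(n,i,len(P),P.mean(0)); C=np.cov(P.T); w,v=np.linalg.eigh(C); print(np.sqrt(w*12),np.degrees(np.arctan2(v[1],v[0])))
E
cd pics; python3 -c "
import cv2,numpy as np
I=[cv2.resize(cv2.imread(f'hole_{n}{i}.png'),(380,280)) for n in('scene','top') for i in(0,1)]
cv2.imwrite('holes.png',np.vstack([np.hstack(I[:2]),np.hstack(I[2:])]))"
```

```text
scene 0 21 [ 412.9069  -341.47446]
[ 6.41702246 12.16775666] [ -53.67919914 -143.67919914]
scene 1 31 [ 516.25024 -355.22324]
[ 8.33991946 11.7854316 ] [ -71.96682338 -161.96682338]
top 0 17 [ 512.13727 -351.5735 ]
[7.12879575 9.10392951] [ -75.6225206 -165.6225206]
top 1 17 [ 407.72192 -337.98843]
[ 6.62025648 10.24858325] [ -58.08198365 -148.08198365]
```

View pics/holes.png

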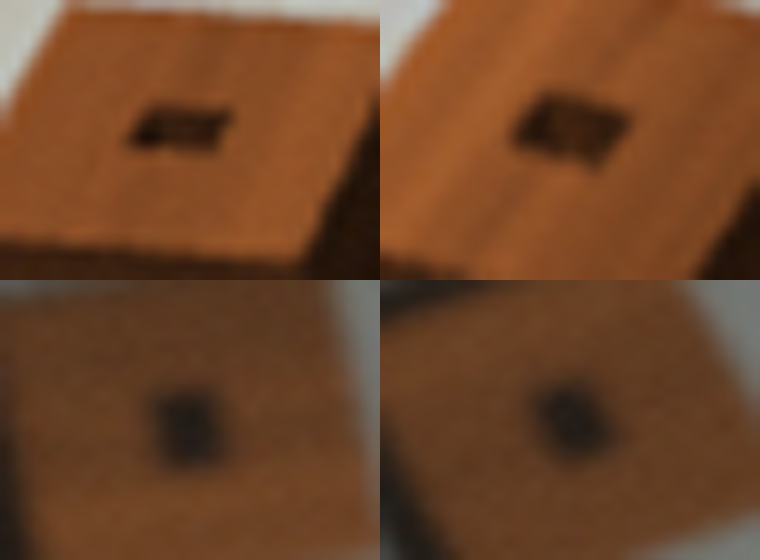

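```bash
cat >> h.py <<'E'
from scipy.spatial.transform import Rotation as Ro
def rows(P,yaw=None,st=None):
    st=st or sense(); R=Ro.from_euler('xyz',st["ee_rot"],degrees=True)
    for p in np.atleast_2d(P):
        a=np.zeros(3)
        if yaw is not None: a=(R.inv()*Ro.from_euler('xyz',[180,0,yaw],degrees=True)).as_rotvec()
        print("lin",R.inv().apply(p-st["eef_pos"]).round(1),"ang",a.round(3))
E
python3 - <<'E'
from h import *
rows([[420,150,241],[497,-241,180],[497,-241,150]],196)
E
```

```text
lin [-364.1 -317.3    1.2] ang [-0.    -0.    -0.552]
lin [-543.6 -673.    62.3] ang [-0.    -0.    -0.552]
lin [-543.6 -673.    92.3] ang [-0.    -0.    -0.552]
```

```bash
python3 -m jog '{"linear":[[-364,-317,0],[-364,-317,0],[-364,-317,0],[-364,-317,0],[-364,-317,0],[-364,-317,0],[-364,-317,0],[-364,-317,0],[-364,-317,0],[-364,-317,0],[-544,-673,0],[-544,-673,0]],"angular":[[0,0,-0.1],[0,0,-0.2],[0,0,-0.3],[0,0,-0.4],[0,0,-0.5],[0,0,-0.552],[0,0,-0.552],[0,0,-0.552],[0,0,-0.552],[0,0,-0.552],[0,0,-0.552],[0,0,-0.552]]}' 60
python3 - <<'E'
from h import *
rows([[497,-241,180],[497,-241,130]],196)
E
```

```text
clock: 1.55
eef_pos: [440.0, 50.7, 242.4]
ee_rot: [-180.0, 0.0, -164.0]
ft_force: [0.5, 0.1, 0.6]
opening: 60.3
lin [  25.9 -296.    62.4] ang [-0.     0.001  0.001]
lin [  25.9 -296.   112.4] ang [-0.     0.001  0.001]
```

```bash
python3 -m jog '{"linear":[[26,-296,20],[26,-296,20],[26,-296,20],[26,-296,20],[26,-296,20],[26,-296,40],[26,-296,40],[26,-296,40],[26,-296,40]],"angular":[[0,0,0],[0,0,0],[0,0,0],[0,0,0],[0,0,0],[0,0,0],[0,0,0],[0,0,0],[0,0,0]]}' 50
python3 - <<'E'
from h import *
st=sense();s=snapshot("wrist");cv2.imwrite("pics/w1.png",s["frame"][:,:,::-1]);s=wristcam(st,s);print(st["eef_pos"],st["ee_rot"])
for z,p in((105,(497,-241)),(50,(497,-241))):print(proj(s,[*p,z]))
for p in [(8,8),(8,-8),(-8,-8),(-8,8)]:
    a=np.radians(16);q=[497+p[0]*np.cos(a)-p[1]*np.sin(a),-241+p[0]*np.sin(a)+p[1]*np.cos(a),105];print(proj(s,q))
E
```

```text
clock: 2.45
eef_pos: [495.8, -238.4, 202.5]
ee_rot: [180.0, -0.0, -164.0]
ft_force: [0.0, -0.7, -0.2]
opening: 50.1
[ 495.82743655 -238.40769498  202.53240184] [ 1.79952750e+02 -1.81617919e-03 -1.63964221e+02]
[311.97921858 237.02068982]
[312.86223298 217.73729821]
[323.02632064 247.48894153]
[301.02444909 247.49028955]
[300.71835925 226.34988139]
[323.14451293 226.34988904]
```

View pics/w1.png

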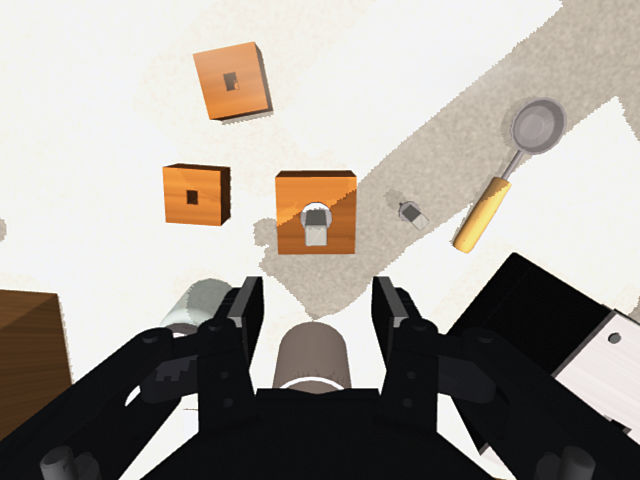

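```bash
python3 - <<'E'
from h import *
t=snapshot("top")
print("jar",onz(t,(509,190),100),"mug",onz(t,(437,180),90), "smallkey", onz(t,(412,273),30))
st=sense();s=wristcam(st,snapshot("wrist"))
print(onz(s,(316,235),105),onz(s,(316,212.5),50), onz(s,(276,171),0))
rows([[495.2,-238.7,74]],196)
E
```

```text
jar [ 634.26542136 -319.70677152  100.        ] mug [ 651.71436754 -187.68090809   90.        ] smallkey [ 475.18891546 -153.93044549   30.        ]
[ 495.38331408 -238.32503721  105.        ] [ 492.36015756 -239.40303771   50.        ] [ 474.43631977 -286.09942407    0.        ]
lin [  1.3  -0.2 129.1] ang [-0.001  0.001  0.002]
```

```bash
python3 -m jog '{"linear":[[0.7,0,45],[0.7,0,90],[0.7,0,120],[0.7,0,127],[0.7,0,127]],"angular":[[0,0,0],[0,0,0],[0,0,0],[0,0,0],[0,0,0]]}' 50
python3 -m jog '{"linear":[[0,0,0],[0,0,0],[0,0,0],[0,0,0],[0,0,0],[0,0,0],[0,0,0]],"angular":[[0,0,0],[0,0,0],[0,0,0],[0,0,0],[0,0,0],[0,0,0],[0,0,0]]}' 0
```

```text
clock: 3.1
eef_pos: [494.9, -238.4, 75.1]
ee_rot: [179.9, -0.1, -163.9]
ft_force: [-0.4, -0.5, 0.2]
opening: 50.1
clock: 3.8
eef_pos: [497.1, -240.5, 77.6]
ee_rot: [-179.8, 0.2, -164.0]
ft_force: [-0.6, 1.1, 6.9]
opening: 15.0
```

```bash
python3 - <<'E'
from h import *
for i in range(2):
    st=sense();print(st["clock"],st["eef_pos"],st["ee_rot"],st["ft_force"],st["ft_torque"],st["opening"])
    s=snapshot("wrist")
cv2.imwrite("pics/w2.png",s["frame"][:,:,::-1])
s=snapshot("scene");cv2.imwrite("pics/s2.png",cv2.resize(s["frame"][240:420,130:330,::-1],None,fx=4,fy=3.3))
E
```

```text
3.8 [ 497.08507389 -240.49289817   77.55629076] [-179.83313328    0.19159692 -164.00450244] [-0.55684065  1.06065196  6.90948794] [0.22657646 0.07241848 0.00317625] 14.989977381673132
3.85 [ 497.07163566 -240.46398075   77.55195221] [-179.83328516    0.18873029 -164.00152472] [0.08288023 0.89075869 6.62767554] [ 0.17367125  0.07565142 -0.01650966] 15.217721247971342
```

View pics/w2.png

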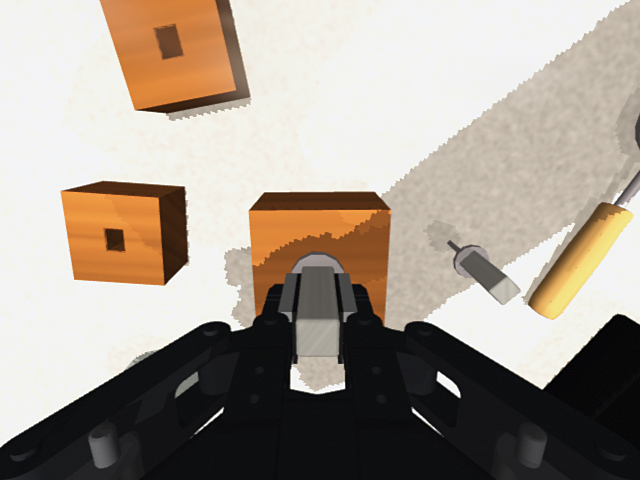

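View pics/s2.png

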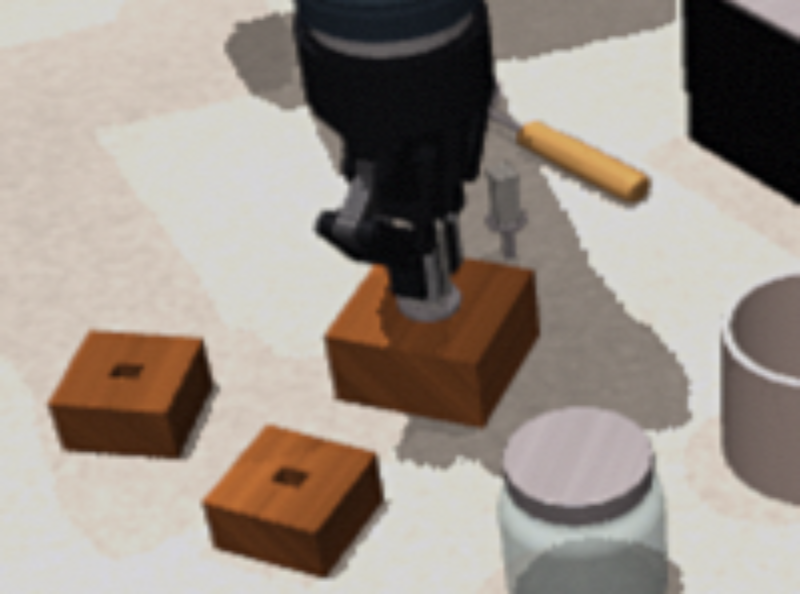

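```bash
python3 -m jog '{"linear":[[0,0,-3],[0,0,-6],[0,0,-6]],"angular":[[0,0,0],[0,0,0],[0,0,0]]}' 
python3 - <<'E'
from h import *
st=sense();print(st["ft_force"],st["ft_torque"],st["opening"])
s=snapshot("wrist");cv2.imwrite("pics/w3.png",s["frame"][:,:,::-1])
E
```

```text
clock: 4.25
eef_pos: [495.5, -239.7, 81.7]
ee_rot: [-180.0, 0.0, -164.0]
ft_force: [0.4, -0.6, -1.4]
opening: 15.4
[ 0.40284991 -0.62215114 -1.36206945] [-0.00310736  0.01364462 -0.00203739] 15.378532360246547
```

View pics/w3.png

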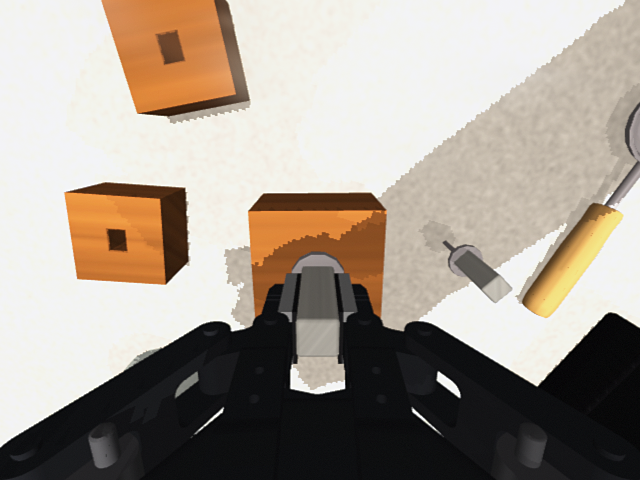

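```bash
python3 - <<'E'
from h import *
rows([[495.5,-239.7,215],[575.4,21.4,215]],165.4)
E
python3 -m jog '{"linear":[[0,0,-30],[0,0,-70],[0,0,-110],[0,0,-133],[0,0,-133],[0,0,-133]],"angular":[[0,0,0],[0,0,0],[0,0,0],[0,0,0],[0,0,0],[0,0,0]]}' 
python3 - <<'E'
from h import *
rows([[575.4,21.4,215]],165.4)
t=snapshot("scene");cv2.imwrite("pics/s3.png",cv2.resize(t["frame"][210:390,150:350,::-1],None,fx=4,fy=3.3))
s=snapshot("wrist");cv2.imwrite("pics/w4.png",s["frame"][:,:,::-1])
E
```

```text
lin [-1.000e-01 -1.000e-01 -1.336e+02] ang [0.    0.    0.534]
lin [-148.8  228.8 -133.6] ang [0.    0.    0.534]
clock: 4.9
eef_pos: [495.4, -239.6, 213.8]
ee_rot: [180.0, 0.0, -164.0]
ft_force: [0.7, -0.4, -2.0]
opening: 15.4
lin [-148.8  228.8   -1.2] ang [0.    0.    0.534]
```

View pics/w4.png

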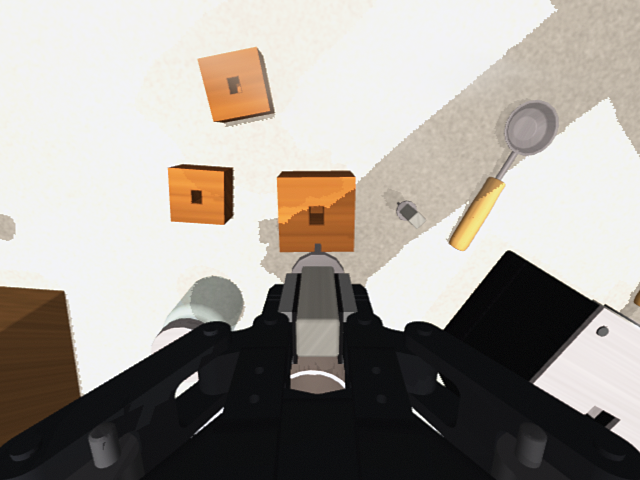

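View pics/s3.png

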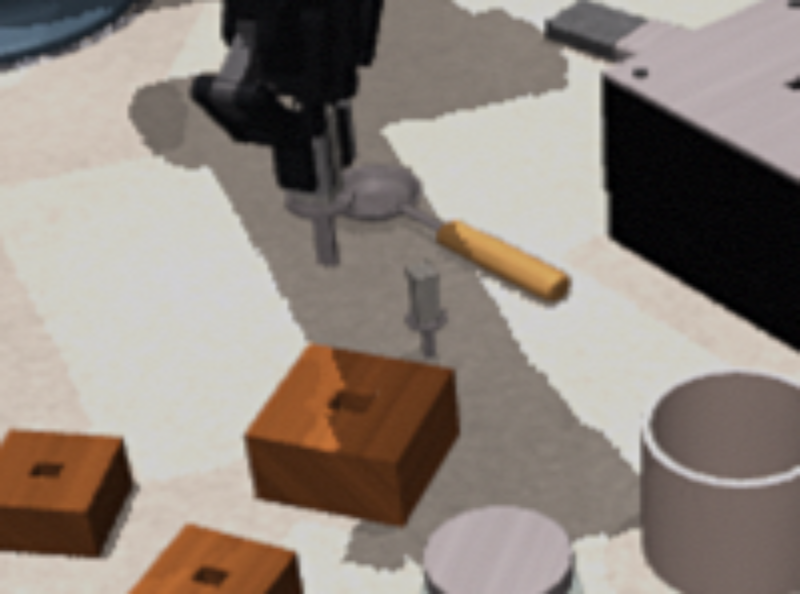

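```bash
python3 - <<'E'
from h import *
st=sense();s=wristcam(st,snapshot("wrist"));f=s["frame"]
cv2.imwrite("pics/c5.png",cv2.resize(f[165:295,270:365,::-1],None,fx=6,fy=4.6,interpolation=cv2.INTER_CUBIC))
np.save("w5.npy",f)
R=Ro.from_euler('xyz',st["ee_rot"],degrees=True)
for n,uv,z in(("hole",(316,215),50),("tip",(318,244),146),("tip",(318,244),150)):
    p=onz(s,uv,z);print(n,p,R.inv().apply(p-st["eef_pos"]))
print(st["eef_pos"])
E
```

```text
hole [ 494.25310992 -238.72270562   50.        ] [ -0.3897608   -0.21898017 162.24716079]
tip [ 488.81126135 -238.90858631  146.        ] [ 5.11511886  1.3636535  66.26362138]
tip [ 487.49293922 -239.3080996   150.        ] [ 6.50175272  1.3537014  62.26678118]
[ 494.30153125 -238.94197495  212.24762133]
```

View pics/c5.png

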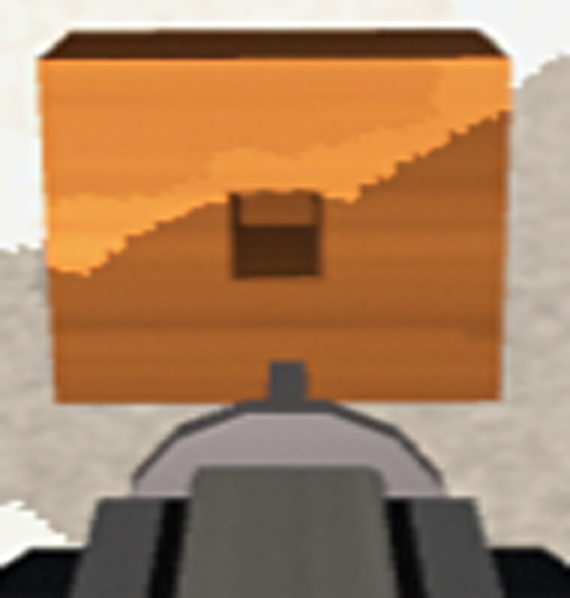

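```bash
python3 -m jog '{"linear":[[-148,228,0],[-148,228,0],[-148,228,0],[-148,228,0],[-148,228,0],[-148,228,0],[-148,228,0],[-148,228,0],[-148,228,0],[-148,228,0]],"angular":[[0,0,0.1],[0,0,0.2],[0,0,0.3],[0,0,0.4],[0,0,0.5],[0,0,0.534],[0,0,0.534],[0,0,0.534],[0,0,0.534],[0,0,0.534]]}' 
python3 - <<'E'
from h import *
st=sense();s=wristcam(st,snapshot("wrist"));f=s["frame"];print(st["eef_pos"],st["ee_rot"])
cv2.imwrite("pics/w6.png",f[:,:,::-1])
t=snapshot("scene");cv2.imwrite("pics/s6.png",cv2.resize(t["frame"][150:320,290:460,::-1],None,fx=3.5,fy=3.5,interpolation=cv2.INTER_CUBIC))
E
```

```text
clock: 6.05
eef_pos: [574.3, 19.1, 213.9]
ee_rot: [-180.0, -0.0, 165.3]
ft_force: [-0.0, 0.4, -1.1]
opening: 14.8
[574.34217122  19.12794786 213.91699929] [-1.79983068e+02 -4.69832896e-02  1.65300629e+02]
```

View pics/w6.png

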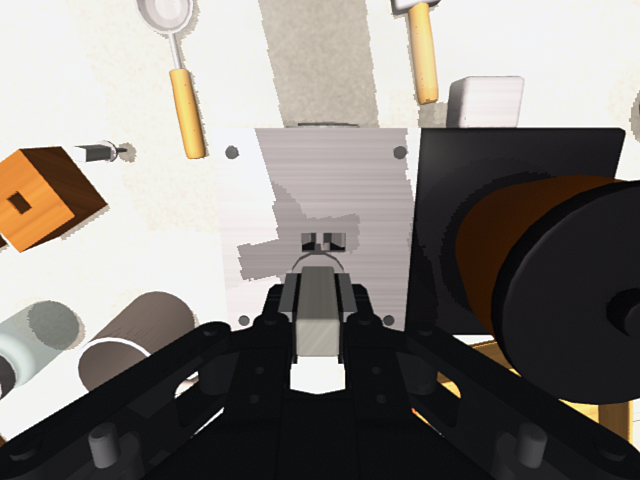

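View pics/s6.png

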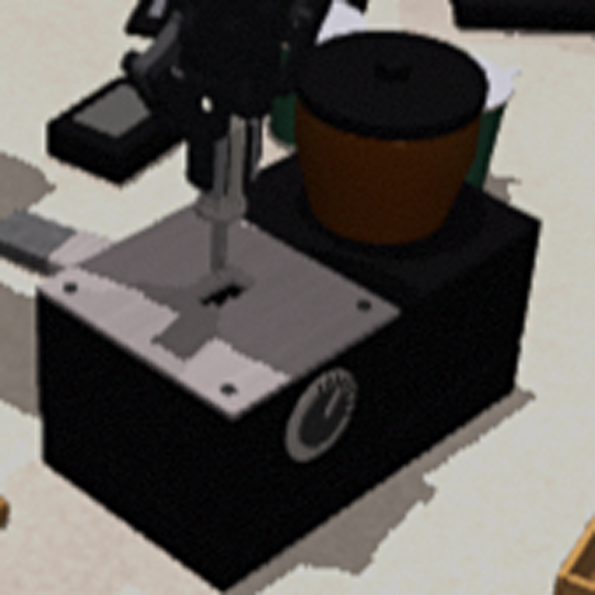

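```bash
python3 - <<'E'
from h import *
a=cv2.imread("pics/w6.png")
cv2.imwrite("pics/c6.png",cv2.resize(a[225:285,285:365],None,fx=9,fy=9,interpolation=cv2.INTER_CUBIC))
b=cv2.imread("pics/s6.png")
cv2.imwrite("pics/c7.png",cv2.resize(b[355:475,270:375],None,fx=5,fy=5,interpolation=cv2.INTER_CUBIC))
E
```

```text
(no output)
```

View pics/c6.png

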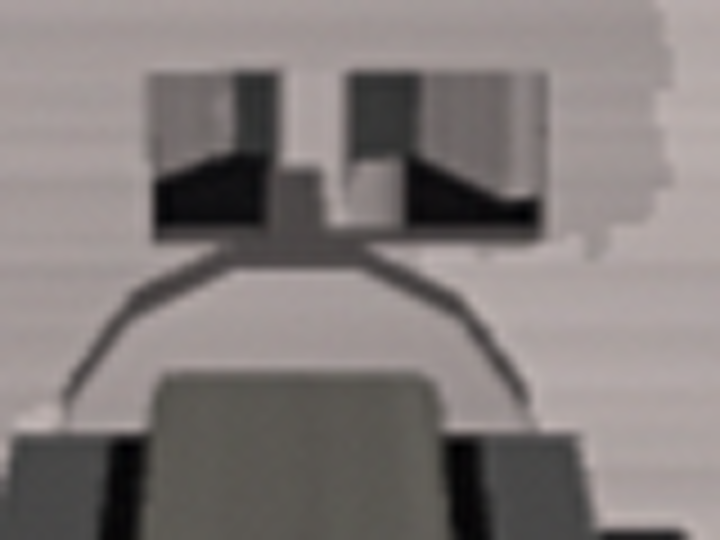

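View pics/c7.png

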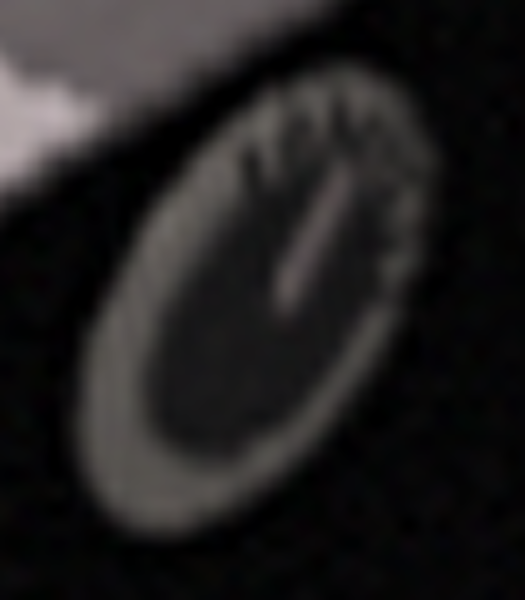

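```bash
python3 - <<'E'
from h import *
st=sense();s=wristcam(st,snapshot("wrist"));print(st["eef_pos"])
R=Ro.from_euler('xyz',st["ee_rot"],degrees=True)
L=lambda p:R.inv().apply(p-st["eef_pos"])
sl=onz(s,(323.1,241.9),130);print("slot",sl,L(sl))
for z in(144,146,148): 
    tp=onz(s,(317.7,243.2),st["eef_pos"][2]-213.9+z);print(z,L(tp)-[4,0,0])
# collar rim: front (tool +x) lower/upper edge  (c6 305,262 ; 305,240)
for v,dz in((262,45),(243,40)):
    p=onz(s,(285+298/9-.45,225+v/9-.45),st["eef_pos"][2]-67.6+dz);print("collar",L(p)-[14,0,0])
for q in[(232,152),(400,152),(244,320.5),(389,320.5)]: print(onz(s,q,130))
E
```

```text
[574.58957462  19.28032514 214.25974133]
slot [574.97295175  23.8148988  130.        ] [ 0.76708665  4.48587224 84.25972866]
144 [ 0.77537511  0.78798025 69.90068158]
146 [ 1.4638898   0.78550719 67.90078299]
148 [ 2.15240449  0.78303413 65.9008844 ]
collar [ 1.62542515  0.71073868 22.60228055]
collar [ 0.8680739   0.71627304 27.60216895]
[502.48749571 -16.81506633 130.        ]
[529.37719477  85.57426451 130.        ]
[619.19333144 -47.49978831 130.        ]
[646.20931947  55.42234998 130.        ]
```

```bash
python3 -m jog '{"linear":[[-0.4,-6.2,0],[-0.4,-6.2,6],[-0.4,-6.2,12],[-0.4,-6.2,16],[-0.4,-6.2,20],[-0.4,-6.2,24],[-0.4,-6.2,24]],"angular":[[0,0,0],[0,0,0],[0,0,0],[0,0,0],[0,0,0],[0,0,0],[0,0,0]]}' 
python3 - <<'E'
from h import *
st=sense();s=wristcam(st,snapshot("wrist"));f=s["frame"];print(st["eef_pos"],st["ft_force"],st["ft_torque"])
cv2.imwrite("pics/c8.png",cv2.resize(f[205:275,270:370,::-1],None,fx=8,fy=8,interpolation=cv2.INTER_CUBIC))
E
```

```text
clock: 6.9
eef_pos: [573.2, 14.4, 189.5]
ee_rot: [-180.0, -0.1, 165.4]
ft_force: [0.0, -0.2, -1.2]
opening: 15.2
[573.16641375  14.43943185 189.46680251] [ 0.01666081 -0.24964994 -1.17345603] [-0.0619855   0.00273761 -0.01240336]
```

View pics/c8.png

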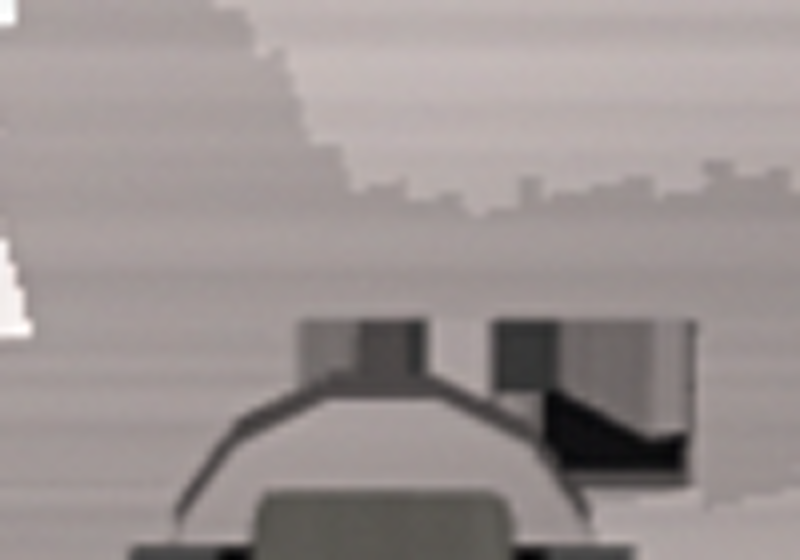

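```bash
python3 -m jog '{"linear":[[0,0,4],[0,0,8],[0,0,12],[0,0,12]],"angular":[[0,0,0],[0,0,0],[0,0,0],[0,0,0]]}' 
python3 -m jog '{"linear":[[0,1,0],[0,2,0],[0,3,0],[0,4,0],[0,5,0],[0,5,0]],"angular":[[0,0,0],[0,0,0],[0,0,0],[0,0,0],[0,0,0],[0,0,0]]}' 

```

```text
clock: 7.35
eef_pos: [573.1, 14.3, 177.5]
ee_rot: [-180.0, -0.1, 165.4]
ft_force: [-0.7, -0.7, -1.0]
opening: 15.3
clock: 7.95
eef_pos: [574.9, 18.7, 178.6]
ee_rot: [-179.9, 0.0, 165.4]
ft_force: [-1.0, -4.2, 1.3]
opening: 15.5
```

```bash
python3 -m jog '{"linear":[[0,1,0],[0,2,0],[0,3,0],[0,4,0],[0,4,0]],"angular":[[0,0,0],[0,0,0],[0,0,0],[0,0,0],[0,0,0]]}' 
python3 -m jog '{"linear":[[0,1,0],[0,2,0],[0,3,0],[0,4,0],[0,4,0]],"angular":[[0,0,0],[0,0,0],[0,0,0],[0,0,0],[0,0,0]]}' 
python3 - <<'E'
from h import *
st=sense();s=wristcam(st,snapshot("wrist"));f=s["frame"];print(st["eef_pos"],st["ft_force"],st["ft_torque"])
cv2.imwrite("pics/c9.png",cv2.resize(f[195:265,270:370,::-1],None,fx=8,fy=8,interpolation=cv2.INTER_CUBIC))
E
```

```text
clock: 8.45
eef_pos: [576.0, 22.5, 178.6]
ee_rot: [-179.9, 0.0, 165.4]
ft_force: [-1.2, -5.2, 1.2]
opening: 15.0
clock: 8.95
eef_pos: [576.9, 26.3, 178.2]
ee_rot: [-179.9, 0.0, 165.4]
ft_force: [-1.2, -4.8, -0.5]
opening: 14.9
[576.85518625  26.28537506 178.2088594 ] [-1.1613663  -4.76845485 -0.46261332] [-1.27107192  0.25763664 -0.03008727]
```

View pics/c9.png

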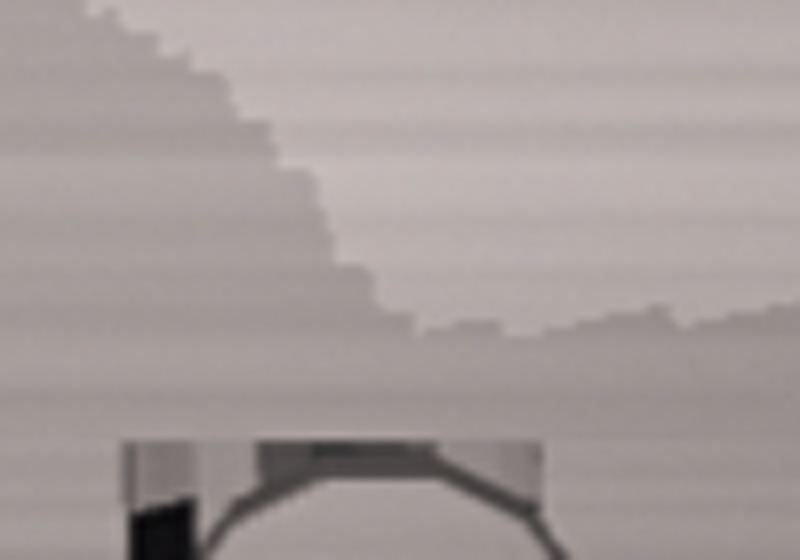

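```bash
python3 -m jog '{"linear":[[0,1,0],[0,2,0],[0,3,0],[0,4,0],[0,5,0],[0,6,0],[0,6,0]],"angular":[[0,0,0],[0,0,0],[0,0,0],[0,0,0],[0,0,0],[0,0,0],[0,0,0]]}' 
python3 - <<'E'
from h import *
st=sense();s=wristcam(st,snapshot("wrist"));f=s["frame"];print(st["eef_pos"],st["ft_force"],st["ft_torque"])
cv2.imwrite("pics/c10.png",cv2.resize(f[195:265,270:370,::-1],None,fx=8,fy=8,interpolation=cv2.INTER_CUBIC))
E
```

```text
clock: 9.7
eef_pos: [578.2, 32.1, 178.1]
ee_rot: [-179.9, -0.0, 165.4]
ft_force: [-1.5, -4.2, 0.8]
opening: 15.3
[578.22017523  32.14961893 178.0570024 ] [-1.47987749 -4.22214308  0.76484284] [-1.26637992  0.32829623  0.01658043]
```

View pics/c10.png

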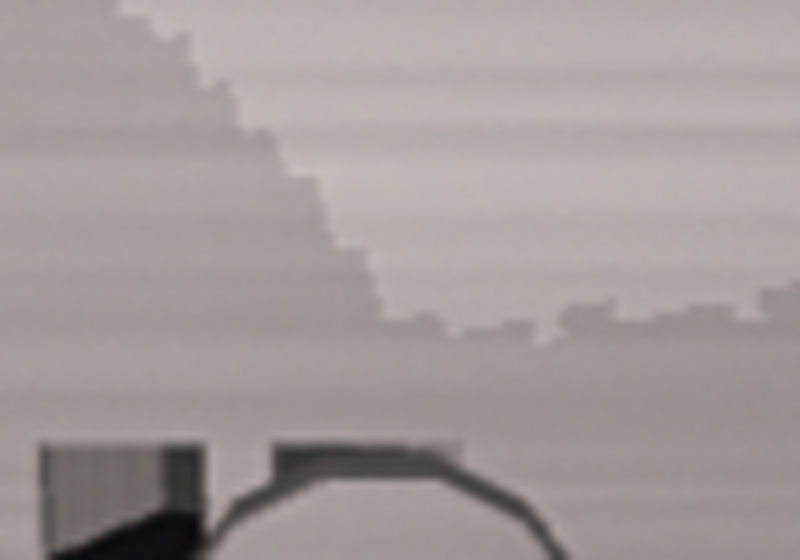

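```bash
python3 -m jog '{"linear":[[0,-3,0],[0,-3,-5],[0,-3,-10],[0,-3,-15],[0,-3,-15],[0,-8,-15],[0,-13,-15],[0,-18,-15],[0,-18,-15],[0,-18,-11],[0,-18,-7],[0,-18,-7]],"angular":[[0,0,0],[0,0,0],[0,0,0],[0,0,0],[0,0,0],[0,0,0],[0,0,0],[0,0,0],[0,0,0],[0,0,0],[0,0,0],[0,0,0]]}' 
python3 - <<'E'
from h import *
st=sense();s=wristcam(st,snapshot("wrist"));f=s["frame"];print(st["eef_pos"],st["ft_force"],st["ft_torque"])
cv2.imwrite("pics/c11.png",cv2.resize(f[195:265,270:370,::-1],None,fx=8,fy=8,interpolation=cv2.INTER_CUBIC))
E
```

```text
clock: 10.95
eef_pos: [573.3, 15.4, 184.3]
ee_rot: [-180.0, -0.1, 165.4]
ft_force: [-0.2, -0.0, -2.3]
opening: 15.6
[573.2961028   15.44013837 184.29653433] [-0.22648001 -0.04489172 -2.31878003] [ 0.00204291 -0.01437138 -0.05588688]
```

View pics/c11.png

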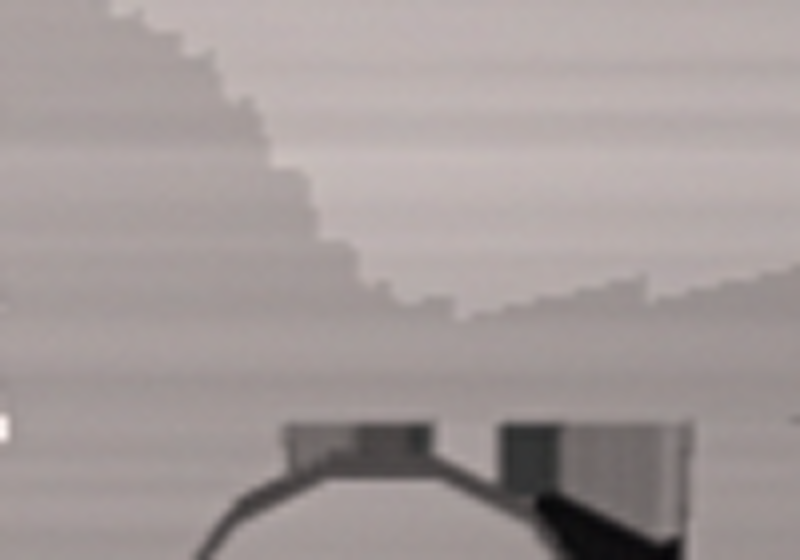

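```bash
python3 -m jog '{"linear":[[0,0,4],[0,0,7],[0,0,7],[0,1,7],[0,2,7],[0,3,7],[0,4,7],[0,5,7],[0,5,7]],"angular":[[0,0,0],[0,0,0],[0,0,0],[0,0,0],[0,0,0],[0,0,0],[0,0,0],[0,0,0],[0,0,0]]}' 
python3 -m jog '{"linear":[[0,1,0],[0,2,0],[0,3,0],[0,4,0],[0,4,0]],"angular":[[0,0,0],[0,0,0],[0,0,0],[0,0,0],[0,0,0]]}' 
python3 -m jog '{"linear":[[0,1,0],[0,2,0],[0,3,0],[0,4,0],[0,4,0]],"angular":[[0,0,0],[0,0,0],[0,0,0],[0,0,0],[0,0,0]]}' 

```

```text
clock: 11.9
eef_pos: [575.1, 19.4, 178.5]
ee_rot: [-179.9, 0.0, 165.4]
ft_force: [-1.7, -5.4, 2.1]
opening: 15.3
clock: 12.4
eef_pos: [576.1, 23.4, 178.5]
ee_rot: [-179.9, 0.0, 165.4]
ft_force: [-1.2, -5.2, 1.0]
opening: 15.6
clock: 12.9
eef_pos: [577.0, 27.1, 178.0]
ee_rot: [-179.9, -0.0, 165.4]
ft_force: [-0.9, -6.2, -1.0]
opening: 15.3
```

```bash
python3 -m jog '{"linear":[[0,1,0],[0,2,0],[0,3,0],[0,3,0]],"angular":[[0,0,0],[0,0,0],[0,0,0],[0,0,0]]}' 
python3 -m jog '{"linear":[[0,1,0],[0,2,0],[0,2,0]],"angular":[[0,0,0],[0,0,0],[0,0,0]]}' 
python3 - <<'E'
from h import *
st=sense();s=wristcam(st,snapshot("wrist"));f=s["frame"];print(st["eef_pos"],st["ft_force"],st["ft_torque"])
cv2.imwrite("pics/c12.png",cv2.resize(f[195:265,270:370,::-1],None,fx=8,fy=8,interpolation=cv2.INTER_CUBIC))
E
```

```text
clock: 13.3
eef_pos: [577.6, 30.0, 178.0]
ee_rot: [-179.9, -0.0, 165.4]
ft_force: [-0.5, -5.3, -1.2]
opening: 15.1
clock: 13.6
eef_pos: [578.2, 32.1, 178.1]
ee_rot: [-179.9, -0.0, 165.4]
ft_force: [-0.4, -5.0, -0.5]
opening: 15.2
[578.16625752  32.05187705 178.10031074] [-0.44203348 -4.98223939 -0.54150565] [-1.19486866  0.33394009  0.03356842]
```

View pics/c12.png

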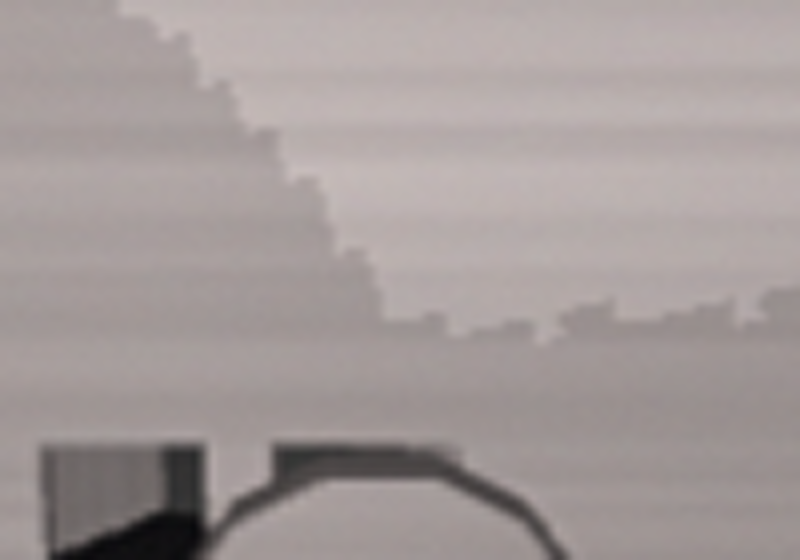

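```bash
python3 -m jog '{"linear":[[0,-3,0],[0,-3,-5],[0,-3,-10],[0,-3,-15],[0,-3,-15],[0,-8,-15],[0,-13,-15],[0,-18,-15],[0,-18,-15],[0,-18,-9],[0,-18,-3],[0,-18,0]],"angular":[[0,0,0],[0,0,0],[0,0,0],[0,0,0],[0,0,0],[0,0,0],[0,0,0],[0,0,0],[0,0,0],[0,0,0],[0,0,0],[0,0,0]]}' 
python3 -m jog '{"linear":[[0,1,0],[0,2,0],[0,3,0],[0,4,0],[0,4,0]],"angular":[[0,0,0],[0,0,0],[0,0,0],[0,0,0],[0,0,0]]}' 
python3 -m jog '{"linear":[[0,1,0],[0,1,0],[0,1,0]],"angular":[[0,0,0],[0,0,0],[0,0,0]]}' 
python3 -m jog '{"linear":[[0,1,0],[0,1,0],[0,1,0]],"angular":[[0,0,0],[0,0,0],[0,0,0]]}' 

```

```text
clock: 14.85
eef_pos: [573.3, 15.4, 177.1]
ee_rot: [-180.0, -0.1, 165.4]
ft_force: [-0.2, -0.5, -1.3]
opening: 15.2
clock: 15.35
eef_pos: [574.6, 18.5, 178.3]
ee_rot: [-179.9, -0.0, 165.4]
ft_force: [-0.7, -2.8, -1.8]
opening: 15.3
clock: 15.65
eef_pos: [574.9, 19.6, 178.4]
ee_rot: [-179.9, -0.0, 165.4]
ft_force: [-1.1, -4.2, -0.7]
opening: 15.1
clock: 15.95
eef_pos: [575.2, 20.6, 178.4]
ee_rot: [-179.9, -0.0, 165.4]
ft_force: [-2.3, -4.4, -0.8]
opening: 15.3
```

```bash
for i in 1; do python3 -m jog '{"linear":[[0,0.7,0],[0,0.7,0],[0,0.7,0]],"angular":[[0,0,0],[0,0,0],[0,0,0]]}'; done 
python3 -m jog '{"linear":[[0,0.7,0],[0,0.7,0],[0,0.7,0]],"angular":[[0,0,0],[0,0,0],[0,0,0]]}'

```

```text
clock: 16.25
eef_pos: [575.4, 21.2, 178.4]
ee_rot: [-179.9, -0.0, 165.4]
ft_force: [-1.8, -4.5, -0.4]
opening: 15.6
clock: 16.55
eef_pos: [575.4, 21.5, 178.4]
ee_rot: [-179.9, -0.0, 165.4]
ft_force: [-2.2, -5.8, -0.6]
opening: 15.1
```

```bash
python3 -m jog '{"linear":[[0,0.7,0],[0,0.7,0],[0,0.7,0]],"angular":[[0,0,0],[0,0,0],[0,0,0]]}'
python3 - <<'E'
from h import *
st=sense();print(st["eef_pos"],st["ft_force"],st["ft_torque"])
E
```

```text
clock: 16.85
eef_pos: [575.5, 21.7, 178.4]
ee_rot: [-179.8, -0.0, 165.4]
ft_force: [-3.2, -7.6, -0.7]
opening: 15.3
[575.47834309  21.72997464 178.38817405] [-3.19385898 -7.59972166 -0.74553013] [-1.79000439  0.7084715   0.02211127]
```

```bash
python3 -m jog '{"linear":[[0,0.7,0],[0,0.7,0],[0,0.7,0]],"angular":[[0,0,0],[0,0,0],[0,0,0]]}'
python3 - <<'E'
from h import *
st=sense();s=snapshot("wrist");f=s["frame"];print(st["eef_pos"],st["ft_force"],st["ft_torque"])
a=cv2.resize(f[195:265,270:370,::-1],None,fx=5,fy=5,interpolation=cv2.INTER_CUBIC)
t=snapshot("scene")["frame"][248:288,364:398,::-1]
b=cv2.resize(t,(298,350),interpolation=cv2.INTER_CUBIC)
cv2.imwrite("pics/c13.png",np.hstack([a,b]))
E
```

```text
clock: 17.15
eef_pos: [575.6, 21.9, 178.4]
ee_rot: [-179.7, 0.0, 165.3]
ft_force: [-1.9, -8.1, -0.6]
opening: 14.9
[575.55122325  21.89234608 178.41520832] [-1.8648042  -8.10315944 -0.55512179] [-2.03203599  0.79750031 -0.00426166]
```

View pics/c13.png

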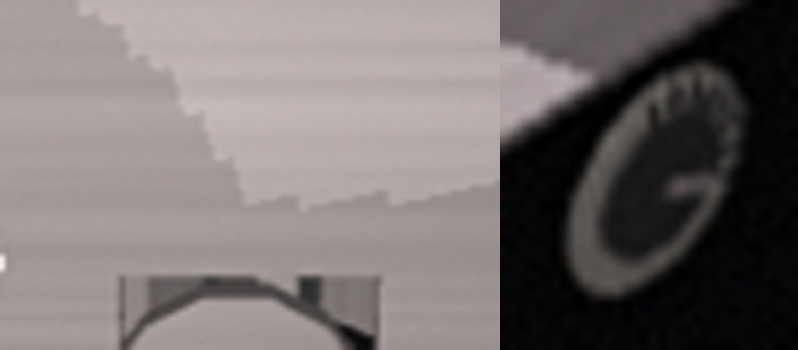

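```bash
python3 - <<'E'
from h import *
t=snapshot("scene");f=t["frame"][248:288,364:398,::-1].copy()
k=14;b=cv2.resize(f,None,fx=k,fy=k,interpolation=cv2.INTER_CUBIC);b=cv2.convertScaleAbs(b,alpha=1.6)
a=np.radians(-14.6);ex=np.array([np.cos(a),np.sin(a),0]);ey=np.array([-np.sin(a),np.cos(a),0])
S=np.array([575.2,22.3,130])
O=S+75*ex-np.array([0,0,40])
pt=lambda X:tuple(((proj(t,X)-[364,248]+.5)*k-.5).round().astype(int).tolist())
c=pt(O);print(c)
for w,col in((1.8,(255,0,0)),(2.0,(0,255,0)),(0,(0,0,255))):
    p=pt(O+22*(np.sin(w)*ey+np.cos(w)*np.array([0,0,1])));print(w,p);cv2.circle(b,p,3,col,-1)
cv2.circle(b,c,3,(0,255,255),-1)
cv2.imwrite("pics/c14.png",b)
E
```

```text
(237, 280)
1.8 (340, 240)
2.0 (331, 268)
0 (249, 153)
```

View pics/c14.png

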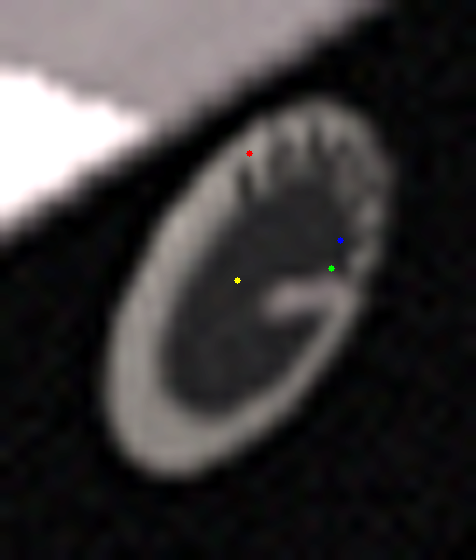

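```bash
python3 -m jog '{"linear":[[0,0.7,0],[0,0.7,0],[0,0.7,0]],"angular":[[0,0,0],[0,0,0],[0,0,0]]}'
python3 - <<'E'
from h import *
st=sense();print(st["eef_pos"],st["ft_force"],st["ft_torque"])
E
```

```text
clock: 17.6
eef_pos: [575.6, 22.1, 178.4]
ee_rot: [-179.7, 0.0, 165.3]
ft_force: [-3.5, -9.8, 0.9]
opening: 15.2
[575.58196691  22.07665622 178.40483961] [-3.46139351 -9.7734838   0.87573102] [-2.43054425  0.88390096 -0.032178  ]
```

```bash
python3 -m jog '{"linear":[[0,-2,0],[0,-3.5,0],[0,-3.5,0],[0,-3.5,-6],[0,-3.5,-14],[0,-3.5,-25],[0,-3.5,-37],[0,-3.5,-37],[0,-3.5,-37]],"angular":[[0,0,0],[0,0,0],[0,0,0],[0,0,0],[0,0,0],[0,0,0],[0,0,0],[0,0,0],[0,0,0]]}'
python3 - <<'E'
from h import *
st=sense();s=snapshot("wrist");f=s["frame"];print(st["eef_pos"],st["ft_force"],st["ft_torque"])
cv2.imwrite("pics/c15.png",cv2.resize(f[215:285,270:370,::-1],None,fx=8,fy=8,interpolation=cv2.INTER_CUBIC))
rows([[495.4,-239.6,213]],195.8)
E
```

```text
clock: 18.5
eef_pos: [576.1, 21.2, 216.1]
ee_rot: [180.0, 0.1, 165.4]
ft_force: [-0.8, 0.0, -1.3]
opening: 15.3
[576.08284567  21.24293123 216.11487735] [-0.79651344  0.01663597 -1.30951448] [-0.02617836  0.01236494 -0.04006999]
lin [  11.8 -272.6    2.3] ang [ 0.    0.   -0.53]
```

View pics/c15.png

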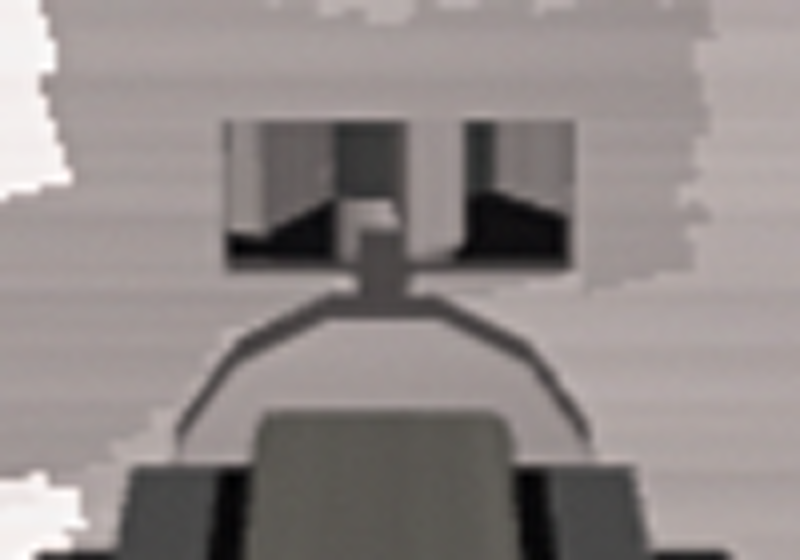

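```bash
python3 -m jog '{"linear":[[12,-272,0],[12,-272,0],[12,-272,0],[12,-272,0],[12,-272,0],[12,-272,0],[12,-272,0],[12,-272,0],[12,-272,0],[12,-272,0]],"angular":[[0,0,-0.1],[0,0,-0.2],[0,0,-0.3],[0,0,-0.4],[0,0,-0.5],[0,0,-0.534],[0,0,-0.534],[0,0,-0.534],[0,0,-0.534],[0,0,-0.534]]}'
python3 - <<'E'
from h import *
st=sense();s=snapshot("wrist");f=s["frame"];print(st["eef_pos"],st["ee_rot"])
cv2.imwrite("pics/c16.png",cv2.resize(f[165:295,270:365,::-1],None,fx=6,fy=4.6,interpolation=cv2.INTER_CUBIC))
E
```

```text
clock: 19.55
eef_pos: [495.5, -237.8, 215.1]
ee_rot: [180.0, -0.0, -163.9]
ft_force: [0.9, 0.4, -1.7]
opening: 15.3
[ 495.51987036 -237.7741622   215.098377  ] [ 1.79958614e+02 -5.73291090e-03 -1.63898793e+02]
```

View pics/c16.png

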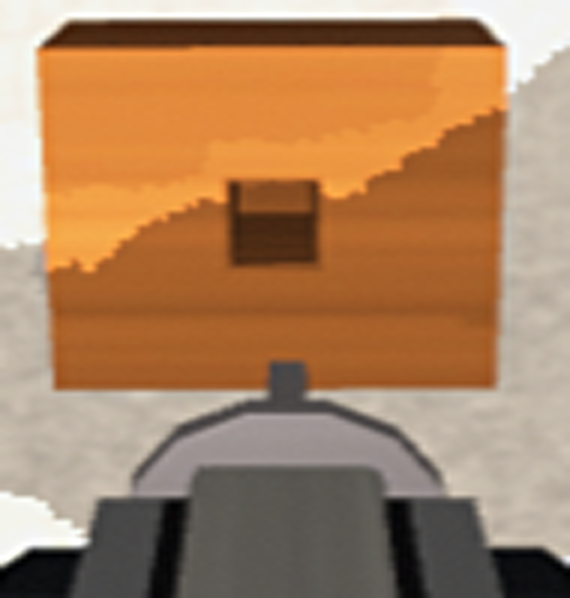

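```bash
python3 - <<'E'
from h import *
st=sense();s=wristcam(st,snapshot("wrist"));print(st["eef_pos"])
R=Ro.from_euler('xyz',st["ee_rot"],degrees=True)
L=lambda p:R.inv().apply(p-st["eef_pos"])
h=onz(s,(315.3,213.1),50);print("hole",h,L(h))
t=onz(s,(317.4,243.5),st["eef_pos"][2]-67.6);print("tip",L(t)-[4,0,0])
c=onz(s,(270+287/6-.4,165+408/4.6-.4),st["eef_pos"][2]-67.6+45);print("collar",L(c)-[14,0,0])
E
```

```text
[ 495.58011788 -237.89937114  215.19532954]
hole [ 495.17452706 -238.84375123   50.        ] [  0.65555122  -0.86482879 165.19496235]
tip [ 0.98339873  0.99141812 67.60030735]
collar [ 1.4324551   0.98038944 22.60004948]
```

```bash
python3 -m jog '{"linear":[[-0.5,-2,30],[-0.5,-2,65],[-0.5,-2,85],[-0.5,-2,88],[-0.5,-2,88]],"angular":[[0,0,0],[0,0,0],[0,0,0],[0,0,0],[0,0,0]]}'
python3 - <<'E'
from h import *
st=sense();s=snapshot("wrist");f=s["frame"];print(st["eef_pos"],st["ee_rot"])
cv2.imwrite("pics/c17.png",cv2.resize(f[165:295,230:405,::-1],None,fx=4.5,fy=4.5,interpolation=cv2.INTER_CUBIC))
t=snapshot("scene");cv2.imwrite("pics/c18.png",cv2.resize(t["frame"][270:390,180:300,::-1],None,fx=5,fy=5,interpolation=cv2.INTER_CUBIC))
E
```

```text
clock: 20.15
eef_pos: [496.1, -240.3, 127.1]
ee_rot: [179.9, -0.0, -164.0]
ft_force: [0.9, -0.3, -0.2]
opening: 15.5
[ 496.13249494 -240.27596729  127.13689327] [ 1.79945960e+02 -3.94458575e-02 -1.63958186e+02]
```

View pics/c17.png

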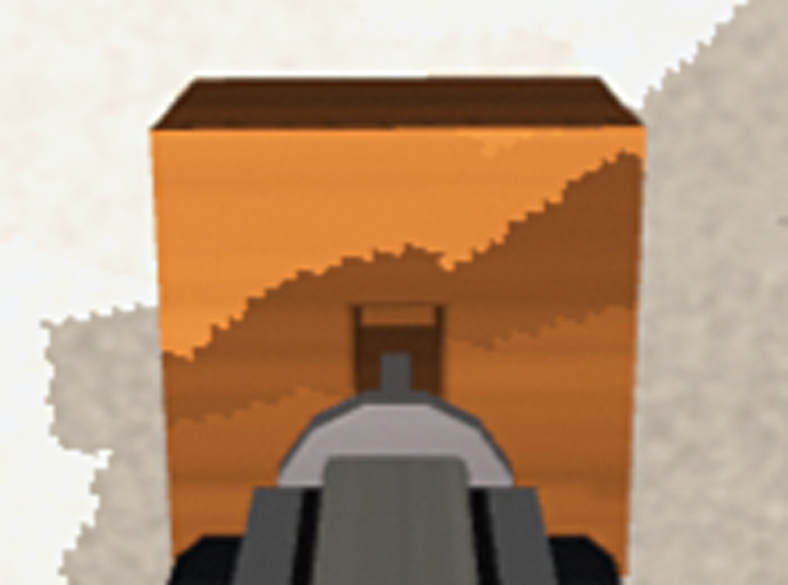

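View pics/c18.png

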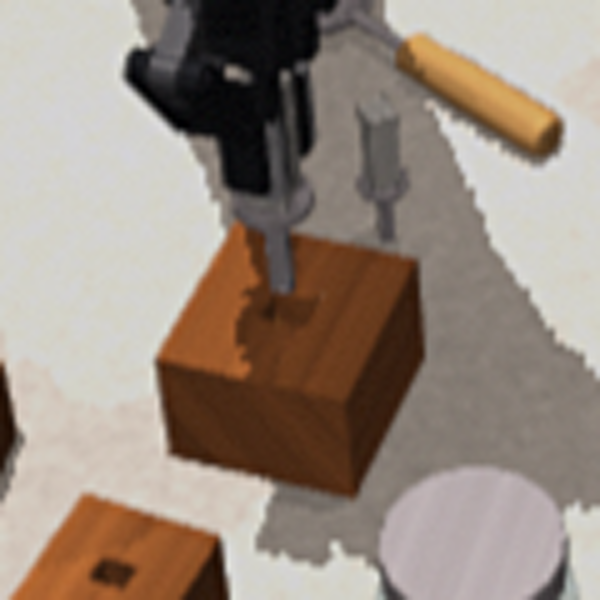

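```bash
python3 - <<'E'
from h import *
st=sense();s=wristcam(st,snapshot("wrist"));print(st["eef_pos"])
R=Ro.from_euler('xyz',st["ee_rot"],degrees=True)
L=lambda p:R.inv().apply(p-st["eef_pos"])
print("hole ctr x",L(onz(s,(230+398/4.5-.4,231.9),50))-[8.5,0,0])
for d in(66.5,67.6,69):print("tip",L(onz(s,(230+396/4.5-.4,242.8),st["eef_pos"][2]-d))-[4,0,0])
E
```

```text
[ 497.33602878 -241.26284052  128.76429498]
hole ctr x [ 0.70565427  1.42421347 78.74621377]
tip [ 1.8318839   1.11662504 66.48821144]
tip [ 1.45446223  1.11796852 67.58885879]
tip [ 0.97410739  1.1196784  68.98968269]
```

```bash
python3 -m jog '{"linear":[[-0.5,0.3,8],[-0.5,0.3,16],[-0.5,0.3,26],[-0.5,0.3,36],[-0.5,0.3,44],[-0.5,0.3,46],[-0.5,0.3,46],[-0.5,0.3,46]],"angular":[[0,0,0],[0,0,0],[0,0,0],[0,0,0],[0,0,0],[0,0,0],[0,0,0],[0,0,0]]}'
```

```text
clock: 21.1
eef_pos: [496.9, -240.6, 81.5]
ee_rot: [-180.0, 0.0, -164.0]
ft_force: [-0.7, 0.2, -0.1]
opening: 15.1
```

```bash
python3 -m jog '{"linear":[[0,0,1.5],[0,0,3],[0,0,3],[0,0,3]],"angular":[[0,0,0],[0,0,0],[0,0,0],[0,0,0]]}'
python3 -m jog '{"linear":[[0,0,1],[0,0,1],[0,0,1]],"angular":[[0,0,0],[0,0,0],[0,0,0]]}'
python3 - <<'E'
from h import *
st=sense();print(st["eef_pos"],st["ft_force"],st["ft_torque"])
s=snapshot("wrist");f=s["frame"]
a=cv2.resize(f[165:295,230:405,::-1],(440,327))
t=snapshot("scene");cv2.imwrite("pics/c19.png",np.hstack([a,cv2.resize(t["frame"][290:390,190:290,::-1],(327,327),interpolation=cv2.INTER_CUBIC)]))
E
```

```text
clock: 21.5
eef_pos: [496.7, -240.5, 78.3]
ee_rot: [180.0, 0.0, -164.0]
ft_force: [0.1, -0.0, -1.6]
opening: 15.1
clock: 21.8
eef_pos: [496.8, -240.6, 77.6]
ee_rot: [-180.0, 0.0, -164.0]
ft_force: [-0.9, 0.6, 1.7]
opening: 15.4
[ 496.83555419 -240.59012289   77.58085984] [-0.86460202  0.57386166  1.67867494] [ 0.03091477  0.13935386 -0.01204095]
```

View pics/c19.png

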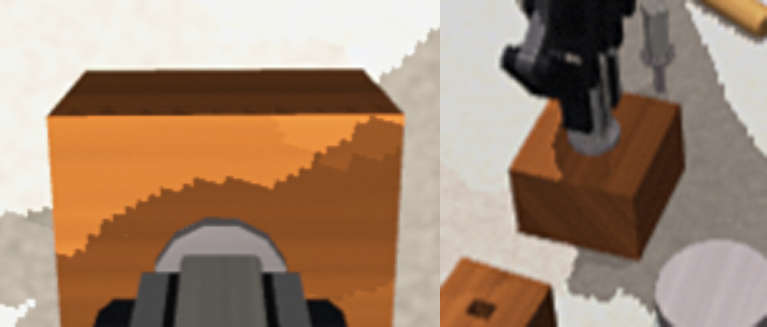

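```bash
python3 -m jog '{"linear":[[0,0,0],[0,0,0],[0,0,0],[0,0,0],[0,0,0]],"angular":[[0,0,0],[0,0,0],[0,0,0],[0,0,0],[0,0,0]]}' 45
python3 -m jog '{"linear":[[0,0,-10],[0,0,-30],[0,0,-60],[0,0,-100],[0,0,-130],[0,0,-130],[0,0,-130]],"angular":[[0,0,0],[0,0,0],[0,0,0],[0,0,0],[0,0,0],[0,0,0],[0,0,0]]}'
python3 - <<'E'
from h import *
s=snapshot("wrist");f=s["frame"];st=sense();print(st["ft_force"])
a=cv2.resize(f[130:310,240:400,::-1],(400,450),interpolation=cv2.INTER_CUBIC)
t=snapshot("scene");cv2.imwrite("pics/s20.png",t["frame"][:,:,::-1]);cv2.imwrite("pics/c20.png",np.hstack([a,cv2.resize(t["frame"][280:380,190:280,::-1],(400,450),interpolation=cv2.INTER_CUBIC)]))
d=cv2.resize(t["frame"][248:288,364:398,::-1],None,fx=14,fy=14,interpolation=cv2.INTER_CUBIC);cv2.imwrite("pics/d20.png",cv2.convertScaleAbs(d,alpha=1.6))
E
```

```text
clock: 22.4
eef_pos: [496.6, -240.5, 77.2]
ee_rot: [180.0, 0.0, -164.0]
ft_force: [-0.1, 0.7, -0.7]
opening: 44.4
clock: 23.1
eef_pos: [497.3, -240.9, 208.6]
ee_rot: [-179.9, 0.1, -164.0]
ft_force: [-0.4, 0.3, -1.1]
opening: 45.4
[-0.0854934   0.43954152 -0.31933381]
```

View pics/c20.png

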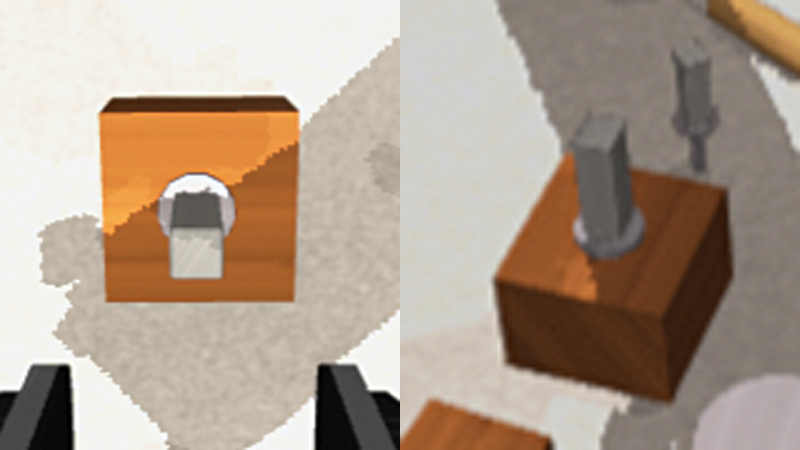

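View pics/s20.png

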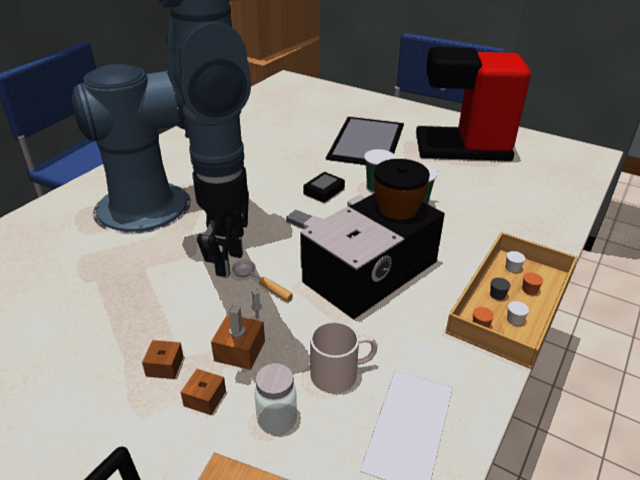

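View pics/d20.png

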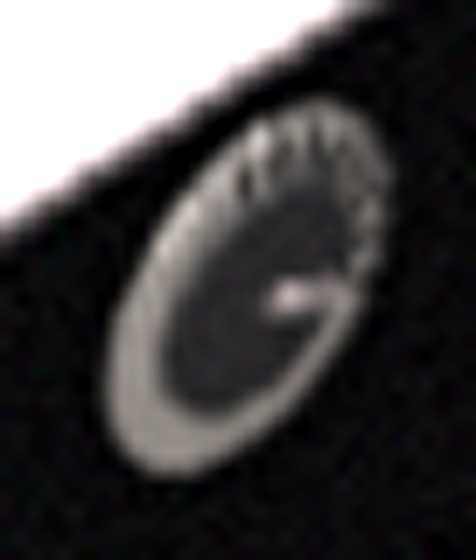

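The pictures show the key upright at (600,190) with its collar on the block. The dial pointer is at the last tick, and the other things stand where they were.

```bash
python3 -c "
from station import *
print(sign_off())"
```

```text
the job is handed in; nothing more can be done
None
```

The wheel is at its stop and the key is back in its block. I used the 16 mm key from the largest block and stepped the wheel through the slot in three strokes. Turning took about 5 N. At the stop the key stalled; I backed off at about 10 N, well under the 20 N limit.

Last checks:
- **Wheel:** the tooth stood at about +6.5° in the slot, against 6.6° expected at the stop. The dial pointer read about 1.97 rad, at the last tick.
- **Key:** it touched down at the same height as when I first gripped it (TCP 77.6 mm). After release it stood upright with its collar on the block.
- **Rest of the scene:** the gripper is clear, and everything else looked unmoved in the last pictures. The job was done at about 23 s.

No check failed. The cameras disagreed by 2–3 mm on where the block and key stood, so I aimed at the slot and the hole by the wrist camera.

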